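# Tuck a specimen carrier under the stage flap and hold it flat

### The arm

A 7-joint arm with a two-finger parallel gripper is mounted at the origin on the work surface. World frame = base frame: x ahead of the robot, y to its left, z up, the work surface at z = 0. Lengths are in m, angles in rad, forces in N, time in s.
With the tool pointing down it reaches from about 0.425 to 0.875 m from the base axis. Payload 8.4 kg.
Tool frame: the origin (TCP) lies at the very end of the fingers, on their centre line; the grasp point (between the pads) lies 19 mm behind it; z points along the fingers, y is the line along which they close (so a half turn about z gives the same grasp; the last joint's range is limited). The gripper opens to 85 mm and grips with 20 to 120 N. Pads are 22 mm wide; open, the fingers measure 114 mm over their backs; the gripper's body (76 mm by 85 mm) begins 54 mm behind the grasp point. The pads swing forward as they close: fully open they stand 13 mm farther back than shut.
Start: joints at [-1.427, 0.333, 0.04, 1.465, -0.013, 1.343, -0.059], TCP at [0.156, 0.631, 0.231] pointing down, gripper open.
Joint ranges: [-2.58, 2.58], [-0.38, 2.09], [-1.3, 1.39], [0.25, 2.4], [-1.5, 4.64], [0.08, 2.09], [-2.65, 2.65]. Speed limits (rad/s): [2.22, 2.22, 2.79, 2.79, 3.14, 3.14, 3.14].

### API

Orientations are given as a unit quaternion [w, x, y, z].
In Python, from rig import r gives the robot as it stands.
- The arm moves only by the tool move_arm, never from a script. Its argument "series" is a list of rows, each a list of 4 numbers: the shift along the tool's x, y, z in m, then the turn about the tool's z in rad. A call has exactly 10 rows; each row shifts and turns the commanded pose from where the row before left it, along the tool's axes as they then stand; what a row does not reach is not made up. A row lasts 1/10 s, in which the tool goes at most 50 mm and 8.59 degrees, less where a joint would pass 70% of its speed; a pose out of reach is approached as far as the arm can. A call with a gripper value outside its range is refused whole. "grip" is the gripper command: -1 is fully open, 1 is shut, values between are in proportion, set as the call begins (left out, the last holds). The fingers move at their own pace and stop on an object; "newtons" is the grip in N (left out, the last holds). Time passes only in rows, so rows that do not move let the fingers close, or fill a call up. It gives the time, the measured TCP pose, the force, the opening and the grip force at its end, in the units of the state.
- r.state(): the state, without advancing time (a new reading comes with each control period).
- r.snapshot(name): name is "scene" or "top" or "wrist"; returns (picture, depth): 420x560x3 uint8, blue, green, red; 420x560 float32, m along the optical axis (not along the pixel's ray), 0 where there is no reading.
- r.camera_params(name): a dict with "fx", "fy", "cx", "cy" (pixels), "rvec" (rotation vector, rad) and "tvec" (3), from world to camera coordinates, as OpenCV has them; the wrist camera has in their place "mount" (4x4, takes a point from camera to tool coordinates, whose origin is the TCP and whose axes are the flange's). Camera axes: x right, y down, z forward; pixel columns grow to the right and rows downward; lengths in m; the calibration is good to about 2 mm. A picture is of the moment at which its call begins: read the wrist's pose just before it. camera_params takes no time and is no camera call.
- r.sign_off(): hands the job in; it is judged then, once.
The state is a dict: "time": time; "joint_pos": joint angles; "joint_velocities": joint speeds; "tau": joint torques, N m; "position": TCP position; "tcp_rot": TCP orientation; "wrist_force": force on the tool from outside, world axes, zero at the start; "torque": the same for the moment, N m; "opening": opening from 0.0 (shut) to 1.0 (fully open); "grasp_force": force on a finger pad.
Only numpy, scipy, OpenCV 4.12 (cv2) and the standard library are available. Lean on these libraries where they do the work, as an engineer would, in place of code of your own. Each camera call takes 0.05 s, during which the arm holds its last target. There are 200 camera calls.

### The job

Load the long specimen carrier onto the microscope stage: bring its long plain front end square to the steel hold-down flap and slide it in until the whole front edge is tucked about 3 cm under the flap, without lifting the flap. Finish while still holding the carrier pressed down firmly and flat against the black deck (do not let go), and leave the short carrier and everything else on the bench where it stands.

Things in the scene. Friction and masses are not known exactly. Their poses are not given: they have to be found in the camera images.
- carrier: Long aluminium carrier, loose, 0.11 to 0.22 kg: flat plate 140 (x) x 60 (y) x 5 mm with an upright grip rib at x = -30 mm (see rib_top); four grey discs ahead of the rib. Origin: centre of the underside; +x to the front end (longer stretch ahead of the rib). Starts flat on the bench left or right of the stage, swapping with the short carrier, front away from the robot (yaw within 0.7 rad).
- carrier_front (a point): Middle of the carrier's front edge, on its underside (70 mm ahead of the carrier's origin).
- rib_top (a point): Middle of the top of the carrier's grip rib: 30 mm behind the carrier's origin, 39 mm above the plate's underside. The rib is 12 mm thick (along the carrier's x), 50 mm long (y) and rises 34 mm from the plate.
- stage: The fixed microscope stage, a white block 260 (x) x 160 (y) x 20 mm on the bench. Origin: centre of its underside; +x points from the open end, which faces roughly the robot (yaw within 0.3 rad), to the flap's hinge end. Its top carries the black deck; two white hinge lugs 44 mm high stand at its far corners.
- deck: The stage's flat black top plate, fixed on the stage, 225 x 150 x 5 mm, axes as the stage; origin: centre of its underside, 20 mm above the bench; its top surface is 25 mm above the bench. The carrier slides on it.
- flap_mouth (a point): Point on the deck's top surface straight below the middle of the flap's straight free edge, 30 mm along +x from the stage's middle; axes as the stage, +x points in under the flap.
- flap (a joint): Flap angle (rad): 0 = down, grows as its free edge lifts. Steel leaf 90 mm long (stage x), 110 mm wide, 3 mm thick, hinged at its far end, 37 mm above the bench; at rest it is level, with an open gap of 7 mm from deck to underside (carrier plate: 5 mm). At its free edge a lead-in lip 13 mm long bends up 35 degrees. Swings freely: 1 N at the edge lifts it. No stop beneath it.
- short_carrier: The short carrier (not to be used): bare aluminium plate 80 x 60 x 5 mm with the same kind of rib at its middle and two grey discs. Origin: centre of its underside.
- flask: Conical glass flask, 96 mm across, 130 mm high, far left. Origin: centre of its foot.
- jar: Small lidded jar, 56 mm across, 65 mm high, far right. Origin: centre of its foot.
- dish: Clear shut dish, 60 mm across, 15 mm high, between robot and stage. Origin: centre of its underside.
- spatula: Spatula 170 mm long lying at the left, beyond the left carrier. Origin: on its underside.
- tipbox: Open blue tip box with dividers, 120 x 85 x 50 mm, right of the work area. Origin: centre of its underside.
Things that resemble listed ones, but are neither listed nor needed, are in the scene too. Leave any brown, green or red look-alike of the carrier alone.

How it is judged:
On the way:
1. the front edge is tucked at least 18 mm under the flap (x of carrier_front in the frame of flap_mouth above 0.018 m and y of carrier_front in the frame of flap_mouth between -0.025 and 0.025 m and angle between the x axis of carrier and the x axis of stage, either way round below 0.17 rad and angle between carrier's own z axis and vertical below 0.035 rad and z of carrier_front in the frame of flap_mouth between -0.003 and 0.003 m and value of joint flap below 0.03 rad), for 0.2 s.
At the end, for the whole second after the job is handed in: Front edge at least 18 mm under the flap, within 25 mm of its middle and 0.17 rad of square; carrier at rest, flat on the deck (3 mm, 0.035 rad), pressed on it with over 4 N, fingers still bearing on it; flap down (under 0.03 rad); bystanders within 30 mm of their starts (all of step 1 and contact force between carrier and deck above 4 N and contact force between the fingers and carrier above 1 N and linear speed of carrier below 0.01 m/s and distance of each of short_carrier, flask, jar, dish, spatula, tipbox from where it was at the start of the episode below 0.03 m); the arm keeps its last pose, push and grip.
It fails at once if the flap is lifted more than 0.06 rad (6 mm at its edge) (value of joint flap above 0.06 rad).
It fails at once if something else on the bench is pushed or knocked away (over 30 mm) (distance of any of short_carrier, flask, jar, dish, spatula, tipbox from where it was at the start of the episode above 0.03 m).
It also fails if it takes over 40 s, if anything falls off the work surface, if the arm or the gripper's body presses on something with over 40 N, if the wrist force passes 120 N, or if a joint passes its speed limit or range.

## Working session

There is one attempt and no reset: what is moved stays moved. The work goes in short steps, Python scripts to look and compute and a tool call to move; the robot and the scene stay as the last step left them, time stands still between calls to the robot, and variables do not carry over. Pictures are saved under pics/ and viewed, at most 10 in all, crops included, and the job is handed in when it is done.

Besides the shell and the picture viewer there is one more tool, called after ">>>" as name([rows], argument=value, ...), one row to a line, values as JSON. move_arm: Moves the arm, as the interface text tells. Its arguments: {"type":"object","properties":{"series":{"type":"array"},"grip":{"type":"number"},"newtons":{"type":"number"}},"required":["series"]}

```bash
mkdir -p pics; ls; python3 - <<'E'
from rig import r
import cv2, numpy as np
s=r.state(); print(s)
for n in("top","scene"):
    im,d=r.snapshot(n); cv2.imwrite(f"pics/{n}0.png",im); np.savez(f"{n}0.npz",im=im,d=d)
    print(n,r.camera_params(n))
print(r.camera_params("wrist"))
E
```

```text
pics
{'time': 0.0, 'joint_pos': array([-1.42723292,  0.33392641,  0.03986331,  1.46630328, -0.01338204,
        1.34330634, -0.05851117]), 'joint_velocities': array([-5.20373348e-04,  3.81458031e-04, -1.32418794e-05, -1.71912093e-04,
       -6.92546113e-04,  3.91623791e-04,  3.96692107e-04]), 'tau': array([-1.36084564e-04, -6.58567643e+01,  1.36492722e+00, -4.05557942e+01,
        1.66569371e-02,  1.28485871e-02,  6.60213516e-06]), 'position': array([0.15616591, 0.63047287, 0.23039545]), 'tcp_rot': array([-3.76541744e-05,  1.21091182e-01,  9.92641034e-01, -8.38018751e-04]), 'wrist_force': array([-0.33764431,  0.14824563,  0.07583992]), 'torque': array([0.04548038, 0.06008524, 0.01236481]), 'grasp_force': 0.0, 'opening': 1.0015722396480284}
top {'fx': 380.75750827255274, 'fy': 380.75750827255274, 'cx': 275.85902378444973, 'cy': 204.9286942820948, 'rvec': array([ 2.16955595, -2.16329442,  0.14369986]), 'tvec': array([0.09303015, 0.50537454, 1.17047555])}
scene {'fx': 494.7947979916031, 'fy': 494.7947979916031, 'cx': 276.00643347128135, 'cy': 218.01106975692383, 'rvec': array([ 2.37117779,  0.98793148, -0.28767777]), 'tvec': array([-0.41201474, -0.20974968,  1.80940682])}
{'fx': 293.7261819383475, 'fy': 293.7261819383475, 'cx': 276.2094729054566, 'cy': 210.457771021967, 'mount': array([[ 5.90087041e-04, -9.50380307e-01, -3.11089897e-01,
         7.90870563e-02],
       [ 9.99999823e-01,  5.36617535e-04,  2.57469624e-04,
         4.62969333e-04],
       [-7.77577667e-05, -3.11089994e-01,  9.50380455e-01,
        -1.42068413e-01],
       [ 0.00000000e+00,  0.00000000e+00,  0.00000000e+00,
         1.00000000e+00]])}
```

View pics/top0.png

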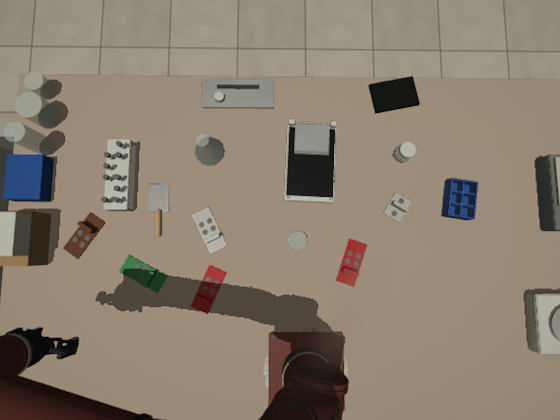

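View pics/scene0.png

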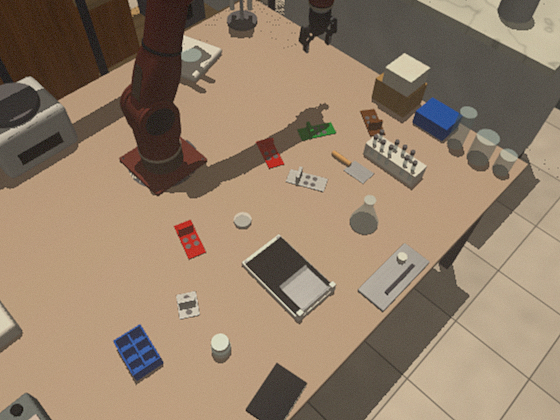

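Candidates in the top view: the grey plate with four discs at (208,230), the short grey one with two discs at (397,207), red ones at (209,289) and (352,262), green at (143,273) and brown at (84,235). By the description, the target is the grey one at (208,230). The stage is at (311,161), with its flap at the far end.

```bash
cat > h.py <<'E'
import numpy as np, cv2
from scipy.spatial.transform import Rotation as R
from rig import r
def ray(cam,uv,z,st=None):
    """pixels -> world points on plane z"""
    p=r.camera_params(cam); uv=np.atleast_2d(uv).astype(float)
    d=np.c_[(uv[:,0]-p['cx'])/p['fx'],(uv[:,1]-p['cy'])/p['fy'],np.ones(len(uv))]
    if cam=='wrist':
        q=st['tcp_rot']; T=R.from_quat(np.r_[q[1:],q[0]]).as_matrix(); M=p['mount']
        A=T@M[:3,:3]; o=T@M[:3,3]+st['position']
    else:
        A=R.from_rotvec(p['rvec']).as_matrix().T; o=-A@p['tvec']
    w=d@A.T
    return o+w*((z-o[2])/w[:,2])[:,None]
def rect(mask):
    c=max(cv2.findContours(mask.astype(np.uint8),cv2.RETR_EXTERNAL,cv2.CHAIN_APPROX_NONE)[0],key=cv2.contourArea)
    return cv2.boxPoints(cv2.minAreaRect(c))
E
python3 - <<'E'
from h import *
im=np.load('top0.npz')['im']
a=cv2.resize(im[195:260,180:245],None,fx=6,fy=6,interpolation=cv2.INTER_CUBIC)
b=cv2.resize(im[110:215,270:350],None,fx=4,fy=4,interpolation=cv2.INTER_CUBIC)
c=np.zeros((420,720,3),np.uint8); c[:390,:390]=a; c[:420,395:715]=b
cv2.imwrite('pics/crop.png',c)
hsv=cv2.cvtColor(im,cv2.COLOR_BGR2HSV)
print(hsv[225,200],hsv[240,260],hsv[185,310],hsv[140,312],hsv[199,310])
m=(hsv[...,1]<60)&(hsv[...,2]>90); m2=np.zeros_like(m); m2[195:260,185:235]=m[195:260,185:235]
q=rect(m2); print(q); print(ray('top',q,.005))
k=hsv[...,2]<40; k2=np.zeros_like(k); k2[115:210,275:345]=k[115:210,275:345]
q=rect(k2);print(q);print(ray('top',q,.025))
E
```

```text
[ 15  19 108] [ 17  58 159] [ 0 16 32] [ 24  17 147] [ 39  19 186]
[[185. 195.]
 [234. 195.]
 [234. 259.]
 [185. 259.]]
[[0.53909003 0.3864025  0.005     ]
 [0.53973165 0.22907353 0.005     ]
 [0.335581   0.22599202 0.005     ]
 [0.33530833 0.38023018 0.005     ]]
[[286.52515 194.63365]
 [289.28687 126.97088]
 [334.74176 128.82619]
 [331.98004 196.48895]]
[[ 0.53867407  0.06063521  0.025     ]
 [ 0.76049028  0.05139424  0.025     ]
 [ 0.75525037 -0.09629782  0.025     ]
 [ 0.53330804 -0.08388211  0.025     ]]
```

View pics/crop.png

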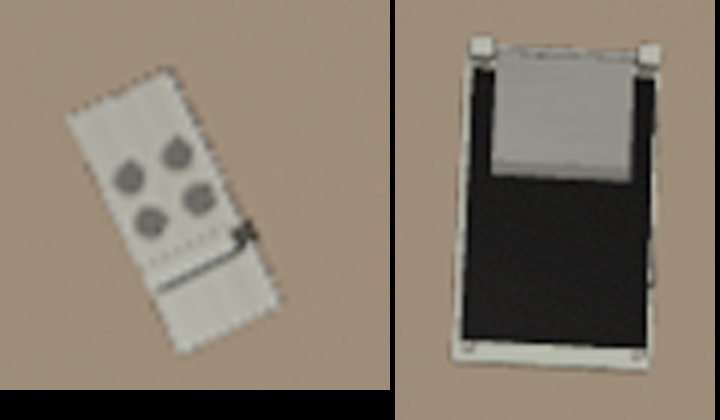

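The crop confirms a grey plate with four discs, a front end up-left at crop (66,118)–(173,68), and the rib low at about (205,255). The flap's free edge is at crop (563,178). Next I'll compute the carrier pose and the first move.

```bash
python3 - <<'E'
from h import *
c=np.array([[66,118],[173,68],[282,300],[182,354]]); uv=(c+.5)/6-.5+[180,195]
w=ray('top',uv,.005)[:,:2]; print(w); ctr=w.mean(0)
ax=(w[0]+w[1]-w[2]-w[3])/2; L=np.linalg.norm(ax); yaw=np.arctan2(ax[1],ax[0]); print(ctr,L,yaw)
rib=ctr-.03*ax/L; print('rib',rib)
# stage outer (crop) corners front bottom left/right at z=.02
s=np.array([[453,362],[648,369]]); uv=(s-395*np.array([1,0])+.5)/4-.5+[270,110]; print('stage front corners',ray('top',uv,.02))
s=np.array([[491,178],[632,181]]); uv=(s-395*np.array([1,0])+.5)/4-.5+[270,110]; print('flap edge',ray('top',uv,.042))
st=r.state(); q=st['tcp_rot']; T=R.from_quat(np.r_[q[1:],q[0]]).as_matrix(); print(T)
print('tool shift to rib', T.T@(np.r_[rib,.12]-st['position']), 'turn', np.arctan2(T[1,1],T[0,1])-yaw)
E
```

```text
[[0.47700114 0.36672849]
 [0.5040289  0.31047167]
 [0.38080901 0.2501598 ]
 [0.35239811 0.30224947]]
[0.42855929 0.30740236] 0.13873443513244646 0.46648248922523783
rib [0.40176462 0.29390994]
stage front corners [[ 0.52172304  0.06808965  0.02      ]
 [ 0.51670378 -0.08728493  0.02      ]]
flap edge [[ 0.66604056  0.0386602   0.042     ]
 [ 0.66423153 -0.07330125  0.042     ]]
[[-9.70665267e-01  2.40434795e-01 -2.19121620e-04]
 [ 2.40434853e-01  9.70664161e-01 -1.47237218e-03]
 [-1.41316000e-04 -1.48186501e-03 -9.99998892e-01]]
tool shift to rib [-0.31928339 -0.26753469  0.11094023] turn 0.861499804675517
```

>>> move_arm([
  [-0.03, -0.025, 0.005, 0],
  [-0.03, -0.025, 0.005, 0],
  [-0.03, -0.025, 0.005, 0],
  [-0.03, -0.025, 0.005, 0],
  [-0.03, -0.025, 0.005, 0],
  [-0.03, -0.025, 0.005, 0],
  [-0.03, -0.025, 0.005, 0],
  [-0.03, -0.025, 0.005, 0],
  [-0.03, -0.025, 0.005, 0],
  [-0.03, -0.025, 0.005, 0],
], grip=-1, newtons=60)

```text
time: 1.1
position: [0.388, 0.3145, 0.181]
tcp_rot: [-0.0, 0.121, 0.993, -0.0]
wrist_force: [-0.5, 1.0, 0.6]
opening: 0.999
grasp_force: 0.0
```

>>> move_arm([
  [0, 0, 0, 0.143],
  [0, 0, 0, 0.143],
  [0, 0, 0, 0.143],
  [0, 0, 0, 0.143],
  [0, 0, 0, 0.143],
  [0, 0, 0, 0.145],
  [0, 0, 0, 0],
  [0, 0, 0, 0],
  [0, 0, 0, 0],
  [0, 0, 0, 0],
])

```text
time: 2.1
position: [0.3873, 0.3161, 0.1813]
tcp_rot: [0.0, 0.523, 0.852, -0.0]
wrist_force: [0.2, 0.4, -0.5]
opening: 1.003
grasp_force: 0.0
```

```bash
python3 - <<'E'
from h import *
st=r.state(); im,d=r.snapshot('wrist'); cv2.imwrite('pics/w1.png',im); np.savez('w1.npz',im=im,d=d,p=st['position'],q=st['tcp_rot'])
print(st['position'],st['tcp_rot'],st['joint_pos'])
E
```

```text
[0.3873296  0.31605626 0.18127075] [ 1.00154579e-05  5.22985445e-01  8.52341607e-01 -9.35280101e-05] [-1.06226426  0.05627935  0.30100554  1.90310111 -0.01792858  1.18496936
 -0.28485992]
```

View pics/w1.png

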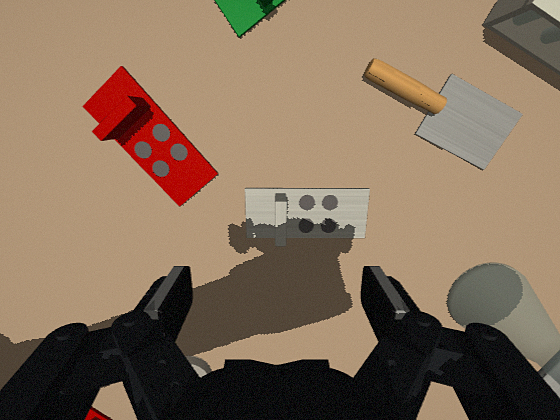

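The wrist view shows the carrier almost aligned. The top edge runs (245,188)–(369,188), and the rib's top face is at about (281,195)–(281,245).

```bash
python3 - <<'E'
from h import *
z=np.load('w1.npz'); st=dict(position=z['p'],tcp_rot=z['q']); q=z['q']; T=R.from_quat(np.r_[q[1:],q[0]]).as_matrix()
hsv=cv2.cvtColor(z['im'],cv2.COLOR_BGR2HSV); print(hsv[[200,200,200,230,200],[255,281,350,255,230]])
m=(hsv[...,1]<40)&(hsv[...,2]>110); b=np.zeros_like(m); b[180:222,235:380]=m[180:222,235:380]; print(rect(b))
tl=lambda uv,zz:(ray('wrist',uv,zz,st)-st['position'])@T
print('edge tool',tl([[245,188],[369,188],[367.5,238]],.005)); print('rib tool',tl([[281,195],[281,245]],.039))
for v in (205,212,218): print(hsv[v,268:296,2])
d=z['d']; print(d[215,262:300].round(3))
E
```

```text
[[ 24  28 188]
 [ 21  30  86]
 [ 24  29 177]
 [ 10  19  82]
 [ 17  83 179]]
[[245. 188.]
 [369. 188.]
 [369. 221.]
 [245. 221.]]
edge tool [[ 0.00178038 -0.03379274  0.17627558]
 [ 0.00186667  0.10415584  0.17625503]
 [-0.05851358  0.10836218  0.17626134]]
rib tool [[ 0.00293017  0.00572511  0.14226956]
 [-0.05186045  0.0060355   0.14227581]]
[182 187 190 187 185 191 178 162 198 188 192 192 188 186 188 186 188 191
 158 116 201 194 185 189 188 187 186 186]
[182 174 175 182 174 174 172 159 193 190 189 192 183 187 185 186 188 188
 146 107 192 182 179 175 175 178 178 179]
[188 183 185 183 179 184 176 168 194 187 187 190 188 187 186 185 191 180
 121  63 115 205 176 115 181  69  64 118]
[0.337 0.336 0.338 0.337 0.338 0.339 0.337 0.338 0.338 0.338 0.337 0.338
 0.336 0.3   0.302 0.301 0.303 0.301 0.301 0.302 0.302 0.302 0.301 0.301
 0.301 0.337 0.337 0.336 0.337 0.337 0.337 0.336 0.338 0.336 0.336 0.337
 0.337 0.337]
```

>>> move_arm([
  [-0.014, 0.003, 0.01, 0],
  [-0.014, 0.003, 0.02, 0],
  [0, 0, 0.02, 0],
  [0, 0, 0.02, 0],
  [0, 0, 0.02, 0],
  [0, 0, 0.02, 0],
  [0, 0, 0.02, 0],
  [0, 0, 0.02, 0],
  [0, 0, 0.015, 0],
  [0, 0, 0.006, 0],
])

```text
time: 3.15
position: [0.4046, 0.2932, 0.0089]
tcp_rot: [-0.0, 0.523, 0.852, -0.001]
wrist_force: [0.0, -0.6, -0.5]
opening: 1.001
grasp_force: 0.0
```

>>> move_arm([
  [0, 0, 0, 0],
  [0, 0, 0, 0],
  [0, 0, 0, 0],
  [0, 0, 0, 0],
  [0, 0, 0, 0],
  [0, 0, 0, 0],
  [0, 0, 0, 0],
  [0, 0, 0, 0],
  [0, 0, 0, 0],
  [0, 0, 0, 0],
], grip=1, newtons=60)

```text
time: 4.15
position: [0.4055, 0.2941, 0.0109]
tcp_rot: [-0.0, 0.524, 0.852, 0.0]
wrist_force: [-2.1, -0.8, 6.3]
opening: 0.126
grasp_force: 59.7
```

>>> move_arm([
  [0, 0, -0.005, 0],
  [0, 0, -0.01, 0],
  [0, 0, -0.015, 0],
  [0, 0, -0.015, 0],
  [0, 0, -0.015, 0],
  [0, 0, -0.01, 0.1],
  [0, 0, 0, 0.126],
  [0, 0, 0, 0.126],
  [0, 0, 0, 0.1],
  [0, 0, 0, 0.05],
])

```text
time: 5.15
position: [0.4053, 0.2937, 0.0809]
tcp_rot: [-0.0, 0.72, 0.694, 0.0]
wrist_force: [0.1, 0.6, -3.2]
opening: 0.131
grasp_force: 58.5
```

>>> move_arm([
  [-0.02, 0.005, 0, 0],
  [-0.03, 0.01, 0, 0],
  [-0.035, 0.02, 0, 0],
  [-0.035, 0.02, 0, 0],
  [-0.035, 0.02, 0, 0],
  [-0.035, 0.02, 0, 0],
  [-0.035, 0.02, 0, 0],
  [-0.035, 0.02, 0, 0],
  [-0.025, 0.01, 0, 0],
  [-0.015, 0.005, 0, 0],
])

```text
time: 6.15
position: [0.5457, -0.0141, 0.081]
tcp_rot: [0.0, 0.72, 0.694, -0.0]
wrist_force: [1.4, 1.1, -2.5]
opening: 0.133
grasp_force: 58.7
```

```bash
python3 - <<'E'
from h import *
st=r.state(); im,d=r.snapshot('wrist'); cv2.imwrite('pics/w2.png',im); np.savez('w2.npz',im=im,d=d,p=st['position'],q=st['tcp_rot'])
im,d=r.snapshot('top'); np.savez('top2.npz',im=im,d=d)
print(st['position'],st['tcp_rot'],st['joint_pos'],st['wrist_force'])
E
```

```text
[ 0.54566931 -0.01405846  0.08102703] [ 4.82607755e-04  7.20051631e-01  6.93920320e-01 -7.00544863e-05] [-0.58088448  0.28724336  0.60840624  1.91726793 -0.19338933  0.99455484
  0.07730098] [ 1.40736043  1.06270229 -2.54568061]
```

View pics/w2.png

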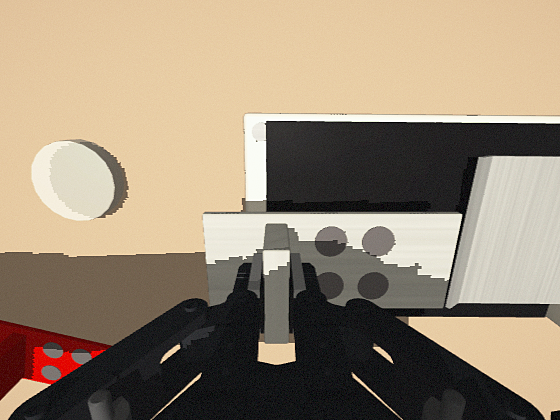

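The wrist view shows the carrier held level. The deck's left edge runs from (266,121) to the right, the stage's front corner is at (245,114), and the flap's lip tip runs from (480,157) down to (447,307). I'll fit lines to get the stage pose.

```bash
python3 - <<'E'
from h import *
z=np.load('w2.npz'); st=dict(position=z['p'],tcp_rot=z['q']); v=cv2.cvtColor(z['im'],cv2.COLOR_BGR2GRAY).astype(int)
W=lambda uv,h: ray('wrist',uv,h,st)
# deck left edge: first dark row scanning from row 100
P=[(u,100+np.argmax(v[100:150,u]<90)-.5) for u in range(285,550,8)]
w=W(P,.025)[:,:2]; f=np.polyfit(w[:,0],w[:,1],1); res=w[:,1]-np.polyval(f,w[:,0]); yaw=np.arctan(f[0]); print('deck left yaw',yaw,'y at .6',np.polyval(f,.6),'rms',res.std())
P=[(220+np.argmax(v[y,220:320]<90)-.5,y) for y in range(130,190,5)]; w=W(P,.025)[:,:2]; g=np.polyfit(w[:,1],w[:,0],1); print('deck front slope yaw',-np.arctan(g[0]),'x at y=.05',np.polyval(g,.05))
P=[(225+np.argmax(v[y,225:320]>0 )*0+0,y) for y in ()]
hsv=cv2.cvtColor(z['im'],cv2.COLOR_BGR2HSV)
P=[(u,95+np.argmax(hsv[95:130,u,1]<40)-.5) for u in range(255,550,8)]; w=W(P,.02)[:,:2]; f2=np.polyfit(w[:,0],w[:,1],1); print('stage left yaw',np.arctan(f2[0]),'y at .6',np.polyval(f2,.6),(w[:,1]-np.polyval(f2,w[:,0])).std())
P=[(225+np.argmax(hsv[y,225:300,1]<40)-.5,y) for y in range(125,190,5)]; w=W(P,.02)[:,:2]; g2=np.polyfit(w[:,1],w[:,0],1); print('stage front x at y=.05',np.polyval(g2,.05),-np.arctan(g2[0]))
# carrier front edge and flap tip
hc=st['position'][2]-.0109
print('carrier corner',W([[462,213],[245,0]][:1],hc+.005), 'rear',W([[204,213]],hc+.005))
for y in (170,190,210): print(y,v[y,455:500:1])
print('lip',W([[480,157],[447,307]],.044))
t=np.load('top2.npz')['im']; t=cv2.resize(t[110:215,250:360],None,fx=5,fy=5,interpolation=cv2.INTER_CUBIC); cv2.imwrite('pics/top2.png',t)
q=st['tcp_rot'];T=R.from_quat(np.r_[q[1:],q[0]]).as_matrix(); print('tool y yaw',np.arctan2(T[1,1],T[0,1]))
E
```

```text
deck left yaw -0.04474463947384196 y at .6 0.0598714788043498 rms 0.0001846969645301057
deck front slope yaw -0.028056515471668254 x at y=.05 0.5418106706540055
stage left yaw -0.0456737925617896 y at .6 0.06459287332132596 0.00018545620681207617
stage front x at y=.05 0.527096655793205 -0.043739538442723144
carrier corner [[0.64637286 0.01257996 0.07512703]] rear [[0.50931149 0.01759234 0.07512703]]
170 [ 35  39  34  37  30  36  37  36  27   7  16  10  16  15  21  11  11  10
   6   9  99 182 169 165 162 168 175 177 171 175 173 177 167 172 193 217
 215 217 216 211 210 209 207 215 215]
190 [ 35  28  35  32  27  26  13  15  22  16  10  20  11  24   2  20 101 178
 168 166 164 167 178 177 176 172 173 170 169 184 218 219 213 215 209 209
 207 209 211 211 210 209 212 208 217]
210 [ 16  12  12  13   9  11  10  12  20   6   1  69 146 170 164 163 171 175
 172 180 177 174 174 170 180 210 220 217 214 210 207 204 203 214 213 207
 210 209 210 217 210 209 213 209 204]
lip [[ 0.67192393  0.03694217  0.044     ]
 [ 0.6674717  -0.07012783  0.044     ]]
tool y yaw -0.03695713189124848
```

View pics/top2.png

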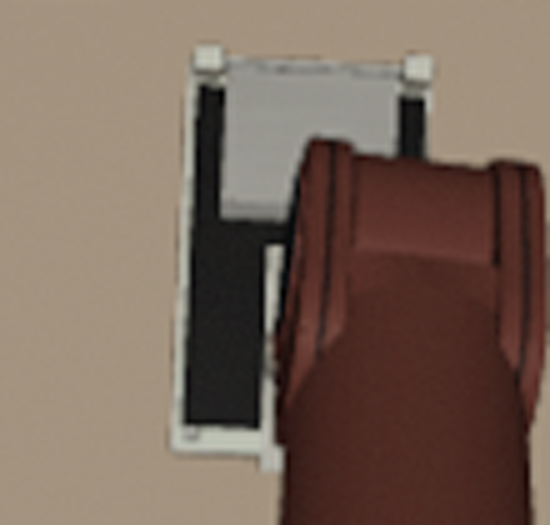

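>>> move_arm([
  [0, 0, 0.005, 0.008],
  [0, 0, 0.007, 0],
  [0, 0, 0.007, 0],
  [0, 0, 0.007, 0],
  [0, 0, 0.007, 0],
  [0, 0, 0.005, 0],
  [0, 0, 0.003, 0],
  [0, 0, 0.002, 0],
  [0, 0, 0, 0],
  [0, 0, 0, 0],
])

```text
time: 7.25
position: [0.5452, -0.0112, 0.0375]
tcp_rot: [0.0, 0.722, 0.692, 0.0]
wrist_force: [-0.1, 0.1, -2.1]
opening: 0.133
grasp_force: 58.7
```

>>> move_arm([
  [0, 0, 0.0005, 0],
  [0, 0, 0.0005, 0],
  [0, 0, 0.0005, 0],
  [0, 0, 0.0005, 0],
  [0, 0, 0, 0],
  [0, 0, 0, 0],
  [0, 0, 0, 0],
  [0, 0, 0, 0],
  [0, 0, 0, 0],
  [0, 0, 0, 0],
])

```text
time: 8.25
position: [0.5451, -0.0111, 0.0359]
tcp_rot: [-0.0, 0.722, 0.692, 0.0]
wrist_force: [-4.0, 0.3, 6.5]
opening: 0.131
grasp_force: 60.0
```

>>> move_arm([
  [-0.0005, 0.002, 0, 0],
  [-0.0005, 0.003, 0, 0],
  [-0.0005, 0.004, 0, 0],
  [0, 0.004, 0, 0],
  [0, 0.004, 0, 0],
  [0, 0.004, 0, 0],
  [0, 0.003, 0, 0],
  [0, 0.002, 0, 0],
  [0, 0, 0, 0],
  [0, 0, 0, 0],
])

```text
time: 9.25
position: [0.5706, -0.0137, 0.036]
tcp_rot: [-0.001, 0.722, 0.692, -0.0]
wrist_force: [-6.2, -0.2, 9.2]
opening: 0.131
grasp_force: 60.4
```

```bash
python3 - <<'E'
from h import *
st=r.state(); im,d=r.snapshot('wrist'); np.savez('w3.npz',im=im,d=d,p=st['position'],q=st['tcp_rot'])
s,ds=r.snapshot('scene')
c=np.zeros((500,800,3),np.uint8); c[:400,:400]=cv2.resize(im[110:330,340:560],(400,400)); c[:400,400:]=cv2.resize(s[225:325,235:335],(400,400),interpolation=cv2.INTER_CUBIC)
cv2.imwrite('pics/w3.png',c); print(st['position'],st['wrist_force'])
E
```

```text
[ 0.57056829 -0.01371318  0.03596181] [-6.21625056 -0.18265881  9.16357846]
```

View pics/w3.png

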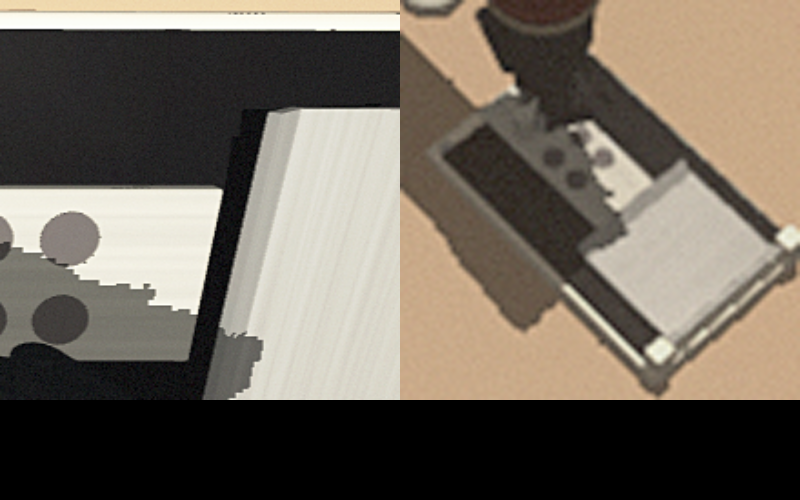

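The crop shows the carrier front edge at crop (220,188)–(188,360), just short of the lip tip at (248,110)–(205,400) and parallel to it. The flap is down. I'll check tilt and squareness numerically.

```bash
python3 - <<'E'
from h import *
z=np.load('w3.npz'); st=dict(position=z['p'],tcp_rot=z['q']); d=z['d']; p=r.camera_params('wrist'); M=p['mount']
q=st['tcp_rot'];T=R.from_quat(np.r_[q[1:],q[0]]).as_matrix(); print('yaw',np.arctan2(T[1,1],T[0,1]))
def pts(u0,u1,v0,v1):
    u,v=np.meshgrid(np.arange(u0,u1),np.arange(v0,v1)); D=d[v0:v1,u0:u1]; k=D>0; u,v,D=u[k],v[k],D[k]
    c=np.c_[(u-p['cx'])/p['fx']*D,(v-p['cy'])/p['fy']*D,D]
    return (c@M[:3,:3].T+M[:3,3])@T.T+st['position']
for n,b in dict(plate=(320,440,218,300),deck=(300,440,135,200),flap=(510,558,180,290)).items():
    P=pts(*b); A=np.c_[P[:,:2]-P[:,:2].mean(0),np.ones(len(P))]; c,_,_,_=np.linalg.lstsq(A,P[:,2],rcond=None); print(n,c,P[:,:2].mean(0),(P[:,2]-A@c).std())
w=ray('wrist',[[340+220*.55,110+188*.55],[340+188*.55,110+360*.55]],.03,st); print('front corners',w)
w=ray('wrist',[[340+248*.55,110+110*.55],[340+205*.55,110+400*.55]],.044,st); print('lip',w)
E
```

```text
yaw -0.04217086390214015
plate [-0.03295754  0.01049235  0.02990474] [ 0.6295176  -0.01314993] 0.003964314603477523
deck [-8.54802755e-05 -7.01197797e-04  2.44674214e-02] [0.62257654 0.03787386] 0.0006289437317530201
flap [-0.00296482 -0.00131549  0.03433315] [ 7.08267852e-01 -2.78755871e-04] 0.0005758007996150849
front corners [[ 0.67086823  0.01222598  0.03      ]
 [ 0.66953349 -0.04712643  0.03      ]]
lip [[ 0.66566788  0.03799535  0.044     ]
 [ 0.66769373 -0.05107658  0.044     ]]
```

```bash
python3 - <<'E'
from h import *
z=np.load('w3.npz'); d=z['d']; st=dict(position=z['p'],tcp_rot=z['q'])
p=r.camera_params('wrist'); M=p['mount']; q=st['tcp_rot'];T=R.from_quat(np.r_[q[1:],q[0]]).as_matrix()
u,v=np.meshgrid(np.arange(370,438),np.arange(218,285)); D=d[218:285,370:438]
c=np.stack([(u-p['cx'])/p['fx']*D,(v-p['cy'])/p['fy']*D,D],-1).reshape(-1,3)
P=((c@M[:3,:3].T+M[:3,3])@T.T+st['position'])
P=P[abs(P[:,2]-.03)<.004]; A=np.c_[P[:,:2]-P[:,:2].mean(0),np.ones(len(P))]; k=np.linalg.lstsq(A,P[:,2],rcond=None)[0]; print(k,len(P),P[:,:2].mean(0),P[:,:2].min(0),P[:,:2].max(0),(P[:,2]-A@k).std())
E
```

```text
[-0.00975932  0.00125869  0.02954544] 4536 [ 0.64263593 -0.00913974] [ 0.62268825 -0.03134445] [0.66403955 0.01197568] 0.0005827540326225904
```

>>> move_arm([
  [0, 0.001, 0, 0],
  [0, 0.002, 0, 0],
  [0, 0.002, 0, 0],
  [0, 0.003, 0, 0],
  [0, 0.003, 0, 0],
  [0, 0.003, 0, 0],
  [0, 0.003, 0, 0],
  [0, 0.002, 0, 0],
  [0, 0.001, 0, 0],
  [0, 0, 0, 0],
])

```text
time: 10.35
position: [0.5904, -0.0146, 0.0359]
tcp_rot: [-0.001, 0.722, 0.692, -0.0]
wrist_force: [-7.0, 0.7, 9.5]
opening: 0.126
grasp_force: 60.5
```

```bash
cat > f.py <<'E'
from h import *
st=r.state(); im,d=r.snapshot('wrist'); p=r.camera_params('wrist'); M=p['mount']; q=st['tcp_rot'];T=R.from_quat(np.r_[q[1:],q[0]]).as_matrix()
u,v=np.meshgrid(np.arange(300,560),np.arange(120,310)); D=d[120:310,300:560]
c=np.stack([(u-p['cx'])/p['fx']*D,(v-p['cy'])/p['fy']*D,D],-1).reshape(-1,3); P=(c@M[:3,:3].T+M[:3,3])@T.T+st['position']; P=P[D.ravel()>0]
def fit(n,k):
    Q=P[k]; A=np.c_[Q[:,:2]-Q[:,:2].mean(0),np.ones(len(Q))]; s=np.linalg.lstsq(A,Q[:,2],rcond=None)[0]; print(n,len(Q),s.round(4),Q[:,:2].mean(0).round(3))
a=np.array([np.cos(-.045),np.sin(-.045)]); o=np.array([.681,-.0188]); s=(P[:,:2]-o)@a; t=(P[:,:2]-o)@[-a[1],a[0]]
fit('flap',(s>.005)&(s<.08)&(abs(t)<.05)&(P[:,2]>.031)&(P[:,2]<.06))
fit('plate',(s<-.02)&(s>-.05)&(abs(t)<.025)&(P[:,2]>.026)&(P[:,2]<.034))
print(st['time'],st['position'],st['wrist_force'],st['torque']); cv2.imwrite('pics/f.png',im)
E
python3 f.py
```

```text
flap 13724 [0.0016 0.0001 0.0343] [ 0.715 -0.008]
plate 4114 [ 0.0009 -0.0003  0.0296] [ 0.646 -0.016]
10.35 [ 0.59038506 -0.01457752  0.03594371] [-7.0042519   0.68944124  9.50531739] [0.04999863 1.43398607 0.03239931]
```

>>> move_arm([
  [0, 0.001, 0, 0],
  [0, 0.002, 0, 0],
  [0, 0.003, 0, 0],
  [0, 0.003, 0, 0],
  [0, 0.003, 0, 0],
  [0, 0.003, 0, 0],
  [0, 0.003, 0, 0],
  [0, 0.002, 0, 0],
  [0, 0.001, 0, 0],
  [0, 0, 0, 0],
])

```text
time: 11.4
position: [0.6115, -0.0155, 0.036]
tcp_rot: [-0.001, 0.722, 0.692, -0.0]
wrist_force: [-6.2, 0.8, 9.1]
opening: 0.13
grasp_force: 60.3
```

>>> move_arm([
  [0, 0, 0.0003, 0],
  [0, 0, 0.0003, 0],
  [0, 0, 0, 0],
  [0, 0, 0, 0],
  [0, 0, 0, 0],
  [0, 0, 0, 0],
  [0, 0, 0, 0],
  [0, 0, 0, 0],
  [0, 0, 0, 0],
  [0, 0, 0, 0],
])

```text
time: 12.4
position: [0.6115, -0.0155, 0.036]
tcp_rot: [-0.001, 0.722, 0.692, -0.0]
wrist_force: [-8.5, 0.2, 15.3]
opening: 0.133
grasp_force: 61.2
```

```bash
python3 f.py
```

```text
flap 17819 [0.0022 0.0001 0.0344] [ 0.723 -0.007]
plate 3754 [-0.0077 -0.0012  0.0296] [ 0.647 -0.014]
12.4 [ 0.61148135 -0.01549409  0.03595831] [-8.47803825  0.24085178 15.32358773] [0.04035102 1.84738806 0.02979422]
```

View pics/f.png

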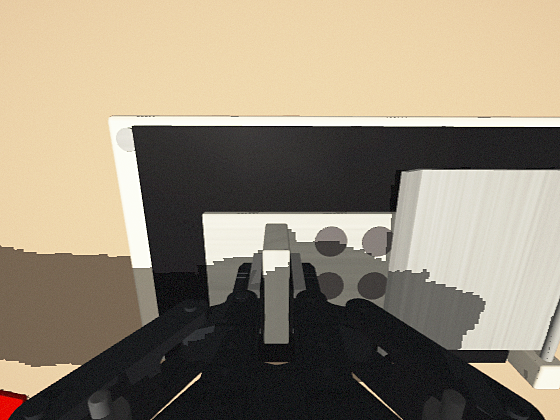

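The picture shows the carrier still fixed in the grip, with its rear edge at column 204 as before. Its front is under the level flap, whose lip tip is at about column 392. The press is about 17 N.

```bash
python3 -c "
from rig import r
print(r.sign_off())"
```

```text
the job is handed in; nothing more can be done
None
```

I handed the job in at about 12.4 s. By my measurements the carrier's front edge is square and about 30 mm under the flap, with the flap down. The arm still holds it flat on the deck at roughly 17 N. I didn't re-measure the other items, and no verdict came back.

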